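# Load the tall filter cassette into the air unit and close its hood

## Task

Slide the tallest filter cassette straight up out of the slotted rack by its top edge, after swinging the rack's retaining bar aside, and lower it (do not drop it) upright into the slot of the air unit's bay until it stands fully home. Then slide the hood fully shut over it. Leave the other two cassettes standing in the rack and do not knock over or shift the tubs and the bottle.

Things in the scene. Friction and masses are not known exactly. Their poses are not given: they have to be found in the camera images.
- rack: Grey slotted rack, fixed (place, yaw vary; left or right of the air unit). Origin: centre of underside. Base 12 mm thick, cassettes stand on it; combs at x +-66, 70 mm high, 170 long in y; three slots 13 mm wide along x at y -50, 0, 50. Steel post, 16 mm thick, 186 high, at x 0, y 105, carries the bar.
- bar (a joint): Rack's retaining bar, stiff hinge about the post (rack x 0, y 105 mm), 0 to 1.8 rad. At 0 it lies over the middle of all cassettes and blocks lifting; at angle a it points from the post along (sin a, -cos a) in rack x, y. 170 mm long, 12 thick, 158 to 184 mm above the table. Stays where left (1.2 N at 100 mm); may be left swung aside.
- bar_tip (a point): Free end of the retaining bar, mid height (171 mm above the table), 170 mm from the hinge axis.
- cassette: The cassette to load: flat framed panel, aluminium frame, white pleats, tallest of the three: 120 mm wide (its x), 10 thick (y), 140 tall (z), 0.15 to 0.3 kg. Origin: centre of lower edge. Stands in one of the three rack slots, top edge 152 mm above the table, 82 mm of it clear above the combs.
- mid_cassette: Another cassette of the same make, 120 x 10 mm, 120 mm tall, in another slot of the rack; stays there. Origin: centre of its lower edge.
- low_cassette: Another cassette of the same make, 120 x 10 mm, 105 mm tall, in the remaining slot; stays there. Origin: centre of its lower edge.
- air_unit: White bench air unit, fixed (place, yaw vary). Origin: centre of underside. 170 mm in x, 306 in y. +y half: closed deck 88 mm high. -y half: open bay, walls 88 high, end wall 155 high at y -149. At y -72.5 guide ribs (|x| 50 to 78, tops 98 high) form an upright slot along x, 16 mm wide, 128 long; bay floor 8 mm above table.
- bay (a point): Middle of the slot on the bay floor (air unit x 0, y -72.5, z 8 mm), axes as the air unit: where the origin of the seated cassette belongs.
- hood (a joint): Clear hood, grey end wall, slides along the unit's y. 0: shut over the bay against the end wall; 0.145 m: fully open over the deck (+y). 170 x 145 mm, top 158 mm above the table, open on its -y side; its -y edge is at unit y = value - 145 mm. Stays where left, 2 N moves it; may start partly shut, over the slot.
- hood_grip (a point): Middle of the top of the hood's grip ridge: 90 mm long (unit x), 10 thick (y), 158 to 190 mm above the table, at unit y = value - 14.5 mm.
- tub1: Culture tub, clear plastic with orange contents, 90 mm across, 58 mm tall, loose on the table, a bystander. Origin: centre of the underside.
- tub2: Culture tub, clear plastic with orange contents, 90 mm across, 58 mm tall, loose on the table, a bystander. Origin: centre of the underside.
- tub3: Culture tub, clear plastic with orange contents, 90 mm across, 58 mm tall, loose on the table, a bystander. Origin: centre of the underside.
- tub4: Culture tub, clear plastic with orange contents, 90 mm across, 58 mm tall, loose on the table, a bystander. Origin: centre of the underside.
- tub5: Culture tub, clear plastic with orange contents, 90 mm across, 58 mm tall, loose on the table, a bystander. Origin: centre of the underside.
- spray: White bottle, 56 mm across, 130 mm tall, loose on the table, a bystander. Origin: centre of the underside.

How it is judged:
By the outcome, as a careful person would: the job done as asked, in the order asked, and still so for the second after the job is handed in, with the robot touching nothing.
It also fails if it takes over 72 s, if anything falls off the work surface, if the arm or the gripper's body presses on something with over 40 N, if the wrist force passes 120 N, or if a joint passes its speed limit or range.

## Robot

A 6-joint arm with a two-finger parallel gripper is mounted at the origin on the work surface. World frame = base frame: x ahead of the robot, y to its left, z up, the work surface at z = 0. Lengths are in m, angles in degrees, forces in N, time in s.
With the tool pointing down it reaches from about 0.35 to 0.875 m from the base axis. Payload 4.2 kg.
Tool frame: the origin (TCP) lies on the centre line of the jaws, within the pads' length; the fingertips stand 17 mm ahead of it and the grasp point (between the pads) lies 2 mm behind it (tips_ahead is the distance from the TCP to the fingertips, in m); z points along the fingers, x is the direction in which the jaws open and shut, and the axes are right-handed (so a half turn about z gives the same grasp; the last joint's range is limited). The gripper opens to 87 mm and grips with 3 to 60 N. Pads are 19 mm wide; open, the fingers measure 117 mm over their backs; the gripper's body (75 mm by 190 mm) begins 51 mm behind the grasp point.
Start: joints at [87.181, 22.042, 0.453, 0, -68.411, -14.817], TCP at [0.189, 0.596, 0.24] pointing down, gripper open.
Joint ranges: [-179.83, 179.83], [-69.29, 118.12], [-61.27, 80.66], [-181.25, 117.63], [-171.15, -9.14], [-177.46, 177.46]. Speed limits (degrees/s): [159.86, 159.86, 180, 180, 180, 180].

## Interface

Orientations are given as a 3x3 rotation matrix whose columns are the frame's x, y, z axes.
In Python, from station import sense, capture, camera_info, finish_job, boxes_of, spot_point, tips_ahead gives the robot as it stands. The module is installed in compiled form; this text tells all that it offers.
- The arm moves only by the tool carry_out, never from a script. Its arguments are lists of equal length, an entry for each row: "delta_pos": the shift along the tool's x, y, z scaled (see below), a list of three; "spin": the turn about the tool's z scaled (see below); "gripper": the opening in per cent of the stroke, from 0 (shut) to 100 (fully open). In form: {"delta_pos": [[x, y, z], ...], "spin": [spin, ...], "gripper": [gripper, ...]}. A call has 1 to 12 rows; each row is the pose to reach, as a shift and turn from the pose commanded when the call began, along the tool's axes at that moment; what a row does not reach only later rows make up. The controller multiplies each number of a shift by 0.1 m and each number of a turn by pi/4 rad. A row lasts 1/8 s, in which the tool goes at most 62.5 mm and 10.7 degrees, less where a joint would pass 70% of its speed; a pose out of reach is approached as far as the arm can. A call with a number of a shift or a turn outside -1 to 1 is refused whole. A call with a gripper value outside its range is refused whole. The fingers move at their own pace and stop on an object; the grip force is fixed at half the most. Time passes only in rows, so rows that repeat a pose let the fingers close. It gives the time, the measured TCP pose, the force and the opening at its end, in the units of the state.
- sense(): the state, without advancing time (a new reading comes with each control period).
- capture(name): name is "side" or "top" or "wrist"; returns the picture (400x640x3 uint8, red, green, blue); there is no depth.
- camera_info(name): a dict with "fov_y" (degrees; the focal length in pixels is half the picture's height over the tangent of half this angle, whatever the lens; pixels are square), "cx", "cy" (the principal point, pixels), "origin" and "rotation" of the camera in the world. Camera axes: x right, y down, z forward; pixel columns grow to the right and rows downward; lengths in m; the calibration is good to about 2 mm. The wrist camera is an equidistant fisheye: a pixel r from the principal point sees the ray r / f radians off the axis. A picture is of the moment at which its call begins: read the wrist's pose just before it. camera_info takes no time and is no camera call; for the wrist camera it gives the pose at the moment of the call.
- finish_job(): hands the job in, once; it reports no verdict.
Trained networks look in the newest picture that a camera, given by its name, has taken for a name from the list of things; names that differ only in an ending like _2 or _b are one class to them, and where a whole thing is asked for, a point or a joint stands for the part that bears it (a point fixed in the world has none). Each returns a list of dicts, best first, with "p" (0 to 1); they miss things now and then, are a little off and sometimes report something else, mostly with a low value. They report only what shows in the picture. A call takes as long as a camera call.
- boxes_of(camera, query): "centre" ([x, y, z] in m, in world coordinates, good to about 4 mm: the middle of the surface that is visible of it).
- spot_point(camera, query): "centre" ([x, y, z] in m, in world coordinates, good to about 4 mm: a listed point, or the origin of a listed thing).
The state is a dict: "time_s": time; "joints": joint angles; "joint_velocities": joint speeds; "effort": joint torques, N m; "tcp_pos": TCP position; "ee_rot": TCP orientation; "wrist_force": force on the tool from outside, world axes, zero at the start; "moment": the same for the moment, N m; "gripper_width": opening from 0.0 (shut) to 1.0 (fully open).
Only numpy, scipy, OpenCV 4.12 (cv2) and the standard library are available. Lean on these libraries where they do the work, as an engineer would, in place of code of your own. Each camera call takes 0.05 s, during which the arm holds its last target. There are 200 camera calls.

## Working session

There is one attempt and no reset: what is moved stays moved. The work goes in short steps, Python scripts to look and compute and a tool call to move; the robot and the scene stay as the last step left them, time stands still between calls to the robot, and variables do not carry over. Pictures are saved under pics/ and viewed, and the job is handed in when it is done.

Besides the shell and the picture viewer there is one more tool, called after "Call:" by a JSON object that holds its "name" and its "arguments". carry_out: Moves the arm, as the interface text tells. Its arguments: {"type":"object","properties":{"delta_pos":{"type":"array","items":{"type":"array","items":{"type":"number","minimum":-1,"maximum":1}}},"spin":{"type":"array","items":{"type":"number","minimum":-1,"maximum":1}},"gripper":{"type":"array","items":{"type":"number"}}},"required":["delta_pos","spin","gripper"]}

```bash
mkdir -p pics
python3 - <<'E'
from station import *
import cv2, numpy as np
s=sense(); print(s['time_s'],s['tcp_pos'],np.round(s['ee_rot'],3).tolist(),s['gripper_width'],tips_ahead if not callable(tips_ahead) else tips_ahead())
for c in ['side','top']:
    im=capture(c); cv2.imwrite(f'pics/{c}0.png',im[:,:,::-1])
    i=camera_info(c); print(c,i['fov_y'],i['cx'],i['cy'],np.round(i['origin'],3),np.round(i['rotation'],3).tolist())
    for q in ['rack','bar_tip','cassette','mid_cassette','low_cassette','air_unit','bay','hood_grip','tub1','spray']:
        print(q,[(np.round(d['centre'],3).tolist(),round(d['p'],2)) for d in spot_point(c,q)[:6]])
E
```

```text
0.0 [0.18914804 0.59508808 0.23843638] [[-0.303, -0.953, -0.001], [-0.953, 0.303, -0.002], [0.002, -0.0, -1.0]] 1.0012148500413198 0.017
side 43.97143763023985 318.7192879498125 199.29087569707994 [ 0.939 -0.516  1.102] [[0.803, 0.478, -0.355], [0.596, -0.656, 0.463], [-0.012, -0.583, -0.812]]
rack [([0.478, 0.244, -0.0], 0.92), ([0.527, -0.267, 0.0], 0.33)]
bar_tip [([0.464, 0.179, 0.174], 0.67)]
cassette [([0.484, 0.291, 0.011], 0.61), ([0.741, -0.012, 0.002], 0.59), ([0.687, -0.223, -0.0], 0.2), ([0.471, 0.243, 0.015], 0.19)]
mid_cassette [([0.466, 0.197, 0.009], 0.71), ([0.477, 0.246, 0.004], 0.32)]
low_cassette [([0.47, 0.246, 0.014], 0.75)]
air_unit [([0.527, -0.268, 0.0], 0.72)]
bay [([0.522, -0.342, 0.012], 0.9), ([0.472, 0.245, 0.015], 0.56)]
hood_grip [([0.545, -0.158, 0.191], 0.94)]
tub1 [([0.391, -0.197, 0.001], 0.96), ([0.689, -0.222, -0.001], 0.93), ([0.353, 0.327, -0.003], 0.86), ([0.742, -0.014, 0.003], 0.85), ([0.666, -0.363, -0.0], 0.71)]
spray [([0.601, 0.159, -0.001], 0.96), ([0.484, 0.292, 0.012], 0.26)]
top 55.63638603413737 319.0287794928123 195.70372328945828 [0.401 0.013 1.183] [[0.025, -0.992, 0.123], [-1.0, -0.024, 0.012], [-0.009, -0.123, -0.992]]
rack [([0.472, 0.246, -0.001], 0.87)]
bar_tip [([0.465, 0.178, 0.174], 0.71)]
cassette [([0.487, 0.291, 0.011], 0.75)]
mid_cassette [([0.463, 0.194, 0.015], 0.58)]
low_cassette [([0.475, 0.244, 0.016], 0.58)]
air_unit []
bay [([0.516, -0.339, 0.01], 0.74)]
hood_grip [([0.54, -0.156, 0.193], 0.77)]
tub1 [([0.684, -0.222, -0.001], 0.97), ([0.354, 0.332, -0.001], 0.96), ([0.396, -0.197, -0.002], 0.82), ([0.74, -0.018, 0.005], 0.73), ([0.664, -0.365, 0.002], 0.57)]
spray [([0.606, 0.156, -0.002], 0.85)]
```

View pics/side0.png

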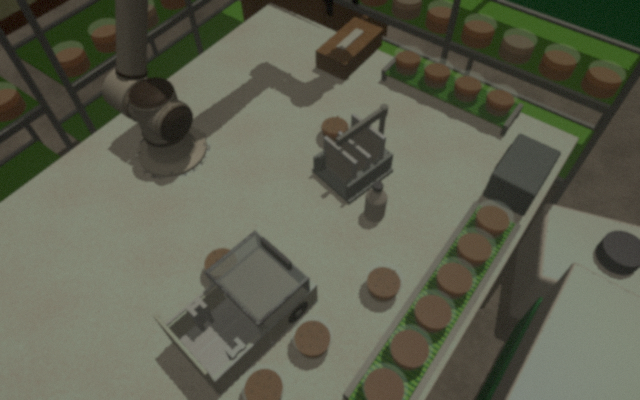

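View pics/top0.png

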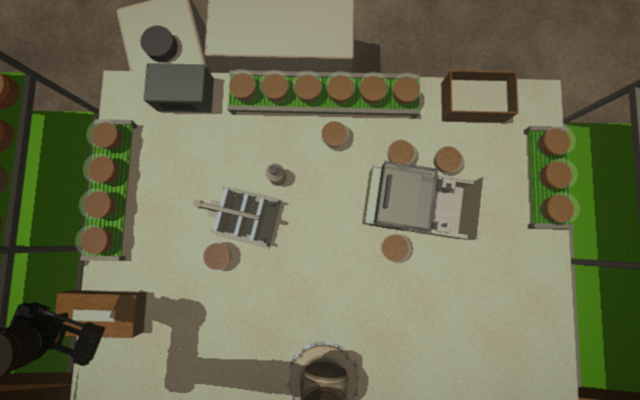

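```bash
cat > h.py <<'E'
from station import *
import cv2, numpy as np
from scipy.optimize import least_squares
def info(n):
    i=camera_info(n); return dict(f=200/np.tan(np.radians(i['fov_y']/2)),c=np.array([i['cx'],i['cy']]),o=np.array(i['origin']),R=np.array(i['rotation']),fish=n=='wrist')
def proj(i,P):
    v=(np.atleast_2d(P)-i['o'])@i['R']
    if i['fish']:
        r=np.linalg.norm(v[:,:2],axis=1); t=np.arctan2(r,v[:,2]); k=i['f']*t/np.maximum(r,1e-9)
        return v[:,:2]*k[:,None]+i['c']
    return v[:,:2]/v[:,2:]*i['f']+i['c']
def unproj(i,uv,z):
    d=(np.atleast_2d(uv)-i['c'])/i['f']
    if i['fish']:
        t=np.linalg.norm(d,axis=1,keepdims=True); v=np.hstack([d/np.maximum(t,1e-9)*np.sin(t),np.cos(t)])
    else: v=np.hstack([d,np.ones((len(d),1))])
    w=v@i['R'].T; return i['o']+w*((z-i['o'][2])/w[:,2])[:,None]
def w(pose,P):  # pose x,y,yaw(deg)
    a=np.radians(pose[2]); P=np.atleast_2d(P).astype(float); c,s=np.cos(a),np.sin(a)
    return np.c_[pose[0]+c*P[:,0]-s*P[:,1],pose[1]+s*P[:,0]+c*P[:,1],P[:,2]]
def box(x0,x1,y0,y1,z): return [[(x0,y0,z),(x1,y0,z)],[(x1,y0,z),(x1,y1,z)],[(x1,y1,z),(x0,y1,z)],[(x0,y1,z),(x0,y0,z)]]
def rackm(tall=.05,mid=-.05,low=0,cass=True):
    L=box(-.085,.085,-.0,.0,0)[:0]
    for s in (-1,1): L+=box(s*.066-.003,s*.066+.003,-.085,.085,.07)
    L+=box(-.008,.008,.097,.113,.186)
    if cass:
        for y,t in ((tall,.152),(mid,.132),(low,.117)): L+=box(-.06,.06,y-.005,y+.005,t)
    return np.array(L)
def unitm(v):
    L=box(-.085,.085,-.153,.0,.088)[:2]+box(-.085,.085,-.153,.153,.088)[1:4:2]+box(-.085,.085,-.153,-.145,.155)
    for s in (-1,1):
        a,b=sorted((s*.05,s*.078)); L+=[[(a,-.0805,.098),(b,-.0805,.098)],[(a,-.0645,.098),(b,-.0645,.098)]]
    L+=[[(-.06,-.0725,.008),(.06,-.0725,.008)]]
    L+=box(-.045,.045,v-.0195,v-.0095,.19)+box(-.085,.085,v-.145,v,.158)
    return np.array(L)
def show(n,im,name,models,crop,k=4,gain=1.8):
    i=info(n); x0,y0,x1,y1=crop
    g=cv2.resize(im[y0:y1,x0:x1,::-1],None,fx=k,fy=k,interpolation=cv2.INTER_CUBIC); g=np.clip(g*gain,0,255).astype(np.uint8)
    for pose,L in models:
        for a,b in L:
            p=proj(i,w(pose,[a,b])); p=((p-[x0,y0]+.5)*k).astype(int)
            cv2.line(g,tuple(map(int,p[0])),tuple(map(int,p[1])),(0,0,255),1)
    cv2.imwrite(f'pics/{name}.png',g)
E
python3 - <<'E'
from h import *
i=camera_info('wrist'); s=sense(); R=s['ee_rot']
print('cam in tool',np.round(np.array(R).T@(np.array(i['origin'])-s['tcp_pos']),4),np.round(np.array(R).T@i['rotation'],3).tolist(),i['fov_y'])
r=(.473,.245,-11); u=(.53,-.268,-7.3)
for n,cr,cu in (('top',(190,170,300,260),(350,145,490,250)),('side',(300,90,400,210),(150,225,320,390))):
    im=cv2.imread(f'pics/{n}0.png')[:,:,::-1]
    show(n,im,n+'_r',[(r,rackm())],cr,5); show(n,im,n+'_u',[(u,unitm(.127))],cu,4)
a=[cv2.imread(f'pics/{n}.png') for n in ('top_r','side_r','top_u','side_u')]
H=max(x.shape[0] for x in a[:2]); 
def cat(p,q,o):
    h=max(p.shape[0],q.shape[0]); z=[cv2.copyMakeBorder(t,0,h-t.shape[0],0,0,0) for t in (p,q)]; g=np.hstack(z)
    s=min(1,800/g.shape[1],600/g.shape[0]); cv2.imwrite(o,cv2.resize(g,None,fx=s,fy=s))
cat(a[0],a[1],'pics/c1.png'); cat(a[2],a[3],'pics/c2.png')
E
```

```text
cam in tool [-1.000e-04 -6.750e-02 -1.443e-01] [[1.0, 0.0, 0.001], [-0.001, 0.969, 0.246], [-0.001, -0.246, 0.969]] 65.70646984690485
```

View pics/c1.png

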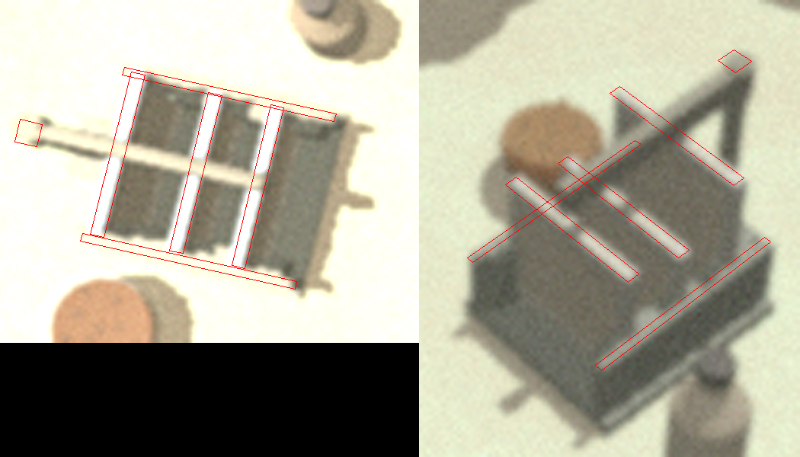

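View pics/c2.png

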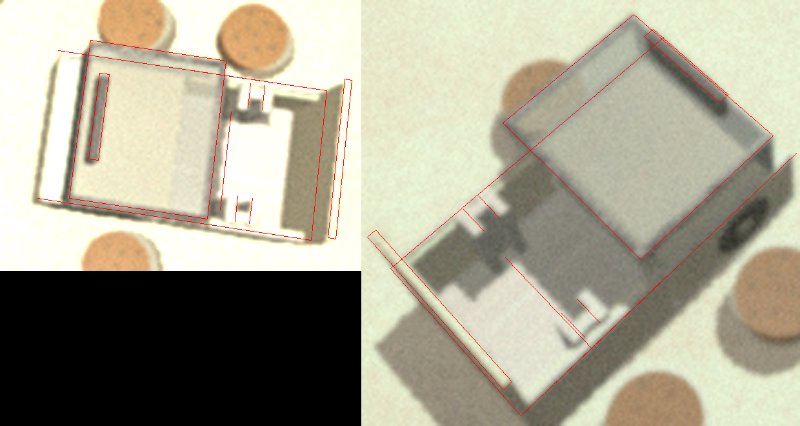

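Run:
```python
from h import *
g=[]
for n,c in (('top',(195,175,295,255)),('side',(305,95,405,205))):
    im=cv2.imread(f'pics/{n}0.png')[:,:,::-1]; show(n,im,'x',[],c,4,1.3); a=cv2.imread('pics/x.png'); g.append(cv2.copyMakeBorder(a,0,440-a.shape[0],0,0,0))
cv2.imwrite('pics/c3.png',np.hstack(g))
```

```text
(no output)
```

View pics/c3.png

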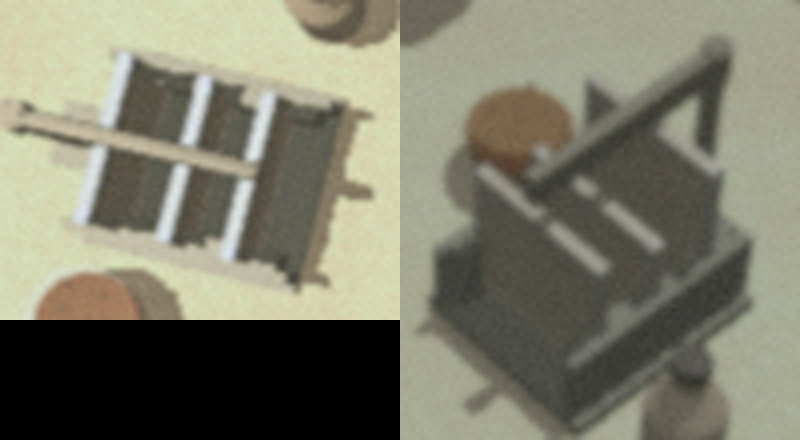

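Call:
{"name": "carry_out", "arguments": {"delta_pos": [[0.25,-0.28,0],[0.5,-0.56,0],[0.745,-0.843,0]], "spin": [0,0,0], "gripper": [0,0,0]}}

```text
time_s: 1.48
tcp_pos: [0.2475, 0.4981, 0.2396]
ee_rot: [[-0.303, -0.953, 0.0], [-0.953, 0.303, 0.0], [-0.0, -0.0, -1.0]]
wrist_force: [0.8, 0.2, 0.5]
gripper_width: 0.745
```

Call:
{"name": "carry_out", "arguments": {"delta_pos": [[0.25,-0.28,0],[0.5,-0.56,0],[0.745,-0.843,0]], "spin": [0,0,0], "gripper": [0,0,0]}}

```text
time_s: 1.85
tcp_pos: [0.3054, 0.4015, 0.2398]
ee_rot: [[-0.303, -0.953, 0.0], [-0.953, 0.303, 0.0], [-0.001, -0.0, -1.0]]
wrist_force: [0.0, -0.3, 0.3]
gripper_width: 0.404
```

Call:
{"name": "carry_out", "arguments": {"delta_pos": [[0.25,-0.28,0],[0.5,-0.56,0],[0.745,-0.843,0]], "spin": [0,0,0], "gripper": [0,0,0]}}

```text
time_s: 2.22
tcp_pos: [0.3631, 0.3049, 0.2398]
ee_rot: [[-0.303, -0.953, 0.0], [-0.953, 0.303, 0.001], [-0.001, -0.0, -1.0]]
wrist_force: [0.5, -0.2, 0.7]
gripper_width: 0.061
```

Call:
{"name": "carry_out", "arguments": {"delta_pos": [[0.25,-0.28,0],[0.5,-0.56,0],[0.745,-0.843,0],[0.745,-0.843,0]], "spin": [-0.05,-0.1,-0.147,-0.147], "gripper": [0,0,0,0]}}

```text
time_s: 2.72
tcp_pos: [0.4211, 0.2078, 0.2397]
ee_rot: [[-0.195, -0.981, 0.0], [-0.981, 0.195, 0.0], [-0.0, -0.0, -1.0]]
wrist_force: [0.6, -0.6, 0.6]
gripper_width: 0.004
```

Run:
```python
from h import *
s=sense(); print(s['time_s'],s['tcp_pos'],np.round(s['ee_rot'],3).tolist(),s['gripper_width'],s['wrist_force'])
im=capture('wrist'); cv2.imwrite('pics/w1.png',np.clip(im[:,:,::-1]*1.3,0,255).astype(np.uint8))
```

```text
2.725 [0.42107798 0.20781666 0.2396793 ] [[-0.195, -0.981, 0.0], [-0.981, 0.195, 0.0], [-0.0, -0.0, -1.0]] 0.0039180433821342335 [ 0.59805218 -0.60860259  0.64390954]
```

View pics/w1.png

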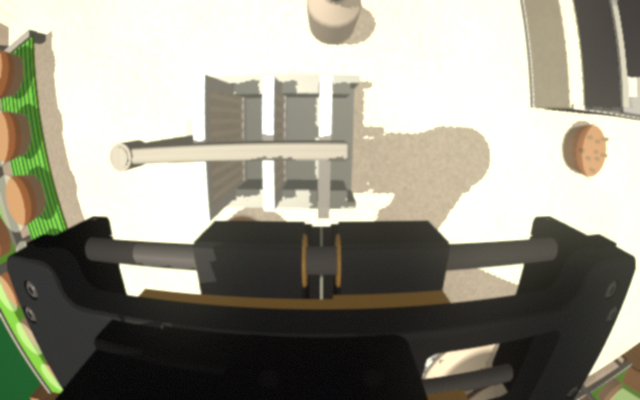

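Call:
{"name": "carry_out", "arguments": {"delta_pos": [[0,0,0.3],[0,0,0.6],[0,-0.2,0.6],[-0.01,-0.4,0.6],[-0.03,-0.6,0.6],[-0.06,-0.83,0.6]], "spin": [0,0,0,0,0,0], "gripper": [0,0,0,0,0,0]}}

```text
time_s: 3.52
tcp_pos: [0.5047, 0.2003, 0.1807]
ee_rot: [[-0.19, -0.982, 0.001], [-0.982, 0.19, 0.001], [-0.001, -0.001, -1.0]]
wrist_force: [-1.4, 0.0, -0.3]
gripper_width: 0.002
```

Call:
{"name": "carry_out", "arguments": {"delta_pos": [[-0.06,-0.18,0],[-0.15,-0.36,0],[-0.26,-0.52,0],[-0.39,-0.67,0],[-0.54,-0.8,0],[-0.7,-0.91,0]], "spin": [0,0,0,0,0,0], "gripper": [0,0,0,0,0,0]}}

```text
time_s: 4.28
tcp_pos: [0.6072, 0.2514, 0.1806]
ee_rot: [[-0.191, -0.982, 0.001], [-0.982, 0.191, 0.0], [-0.0, -0.001, -1.0]]
wrist_force: [-1.7, -0.6, 0.7]
gripper_width: 0.004
```

Call:
{"name": "carry_out", "arguments": {"delta_pos": [[-0.18,-0.09,0],[-0.36,-0.15,0],[-0.55,-0.19,0],[-0.75,-0.2,0],[-0.8,-0.2,0],[-0.8,-0.2,0]], "spin": [0,0,0,0,0,0], "gripper": [0,0,0,0,0,0]}}

```text
time_s: 5.03
tcp_pos: [0.6412, 0.3259, 0.18]
ee_rot: [[-0.191, -0.982, 0.001], [-0.982, 0.191, 0.001], [-0.001, -0.001, -1.0]]
wrist_force: [-0.5, -0.5, -0.8]
gripper_width: 0.003
```

Run:
```python
from h import *
s=sense(); print(s['time_s'],s['tcp_pos'],np.round(s['ee_rot'],3).tolist(),s['wrist_force'])
for n in ('wrist','side'):
    im=capture(n); cv2.imwrite(f'pics/{n}2.png',np.clip(im[:,:,::-1]*1.2,0,255).astype(np.uint8))
```

```text
5.025 [0.64120446 0.32585533 0.18001616] [[-0.191, -0.982, 0.001], [-0.982, 0.191, 0.001], [-0.001, -0.001, -1.0]] [-0.49764688 -0.46908493 -0.8177429 ]
```

View pics/side2.png

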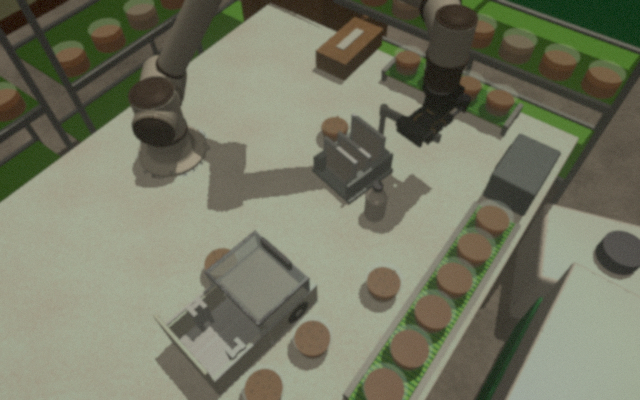

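View pics/wrist2.png

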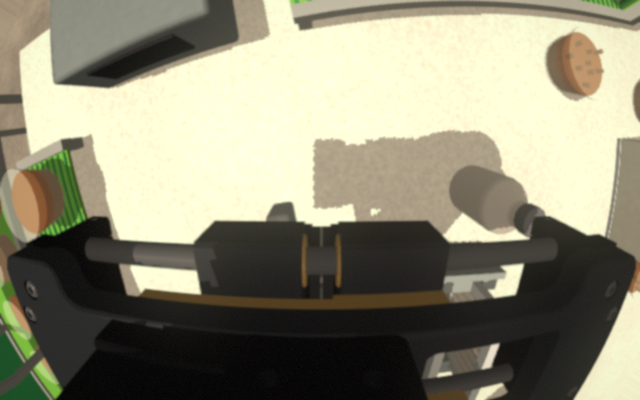

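Call:
{"name": "carry_out", "arguments": {"delta_pos": [[0.1,0,0],[0.1,0,-0.5],[0.2,0.3,-1],[0.3,0.65,-1],[0.4,1,-1]], "spin": [0,0,0,0,0], "gripper": [0,0,0,0,0]}}

```text
time_s: 5.75
tcp_pos: [0.5338, 0.3042, 0.2807]
ee_rot: [[-0.192, -0.981, 0.001], [-0.981, 0.192, 0.002], [-0.002, -0.001, -1.0]]
wrist_force: [0.0, 0.8, 0.2]
gripper_width: 0.008
```

Call:
{"name": "carry_out", "arguments": {"delta_pos": [[0.15,0.35,0],[0.3,0.7,0],[0.5,1,0],[0.5,1,0]], "spin": [0,0,0,0], "gripper": [0,0,0,0]}}

```text
time_s: 6.25
tcp_pos: [0.4253, 0.2736, 0.2806]
ee_rot: [[-0.19, -0.982, 0.001], [-0.982, 0.19, 0.001], [-0.001, -0.0, -1.0]]
wrist_force: [-0.4, 1.3, 0.3]
gripper_width: 0.006
```

Run:
```python
from h import *
s=sense(); print(s['time_s'],s['tcp_pos'],np.round(s['ee_rot'],4).tolist(),s['wrist_force'])
im=capture('wrist'); cv2.imwrite('pics/w3raw.png',im[:,:,::-1])
np.save('w3.npy',np.array([info('wrist')],dtype=object),allow_pickle=True)
show('wrist',im,'w3',[],(150,50,420,250),3,1.0)
show('wrist',im,'w3o',[((.473,.245,-11),rackm())],(150,50,420,250),3,1.0)
```

```text
6.25 [0.42532397 0.27359691 0.28063269] [[-0.1905, -0.9817, 0.0007], [-0.9817, 0.1905, 0.0013], [-0.0014, -0.0005, -1.0]] [-0.35233634  1.28170038  0.25757958]
```

View pics/w3.png

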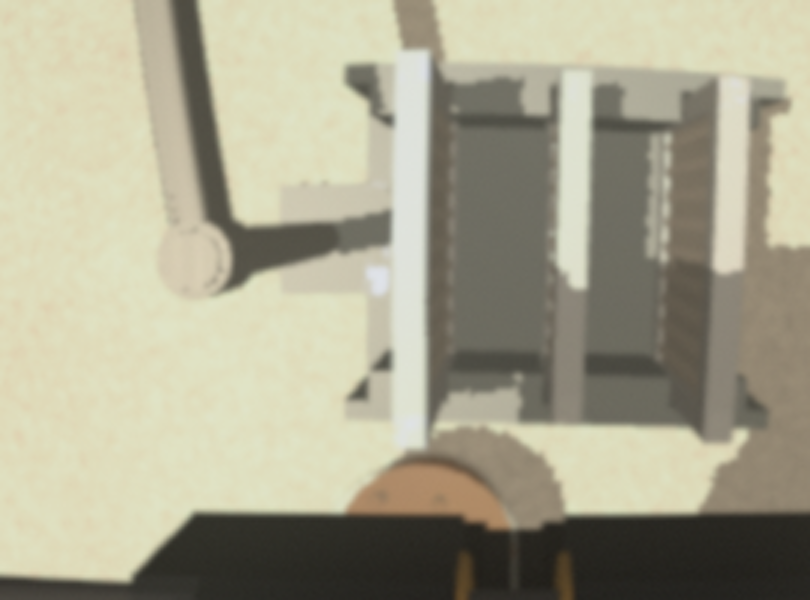

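View pics/w3o.png

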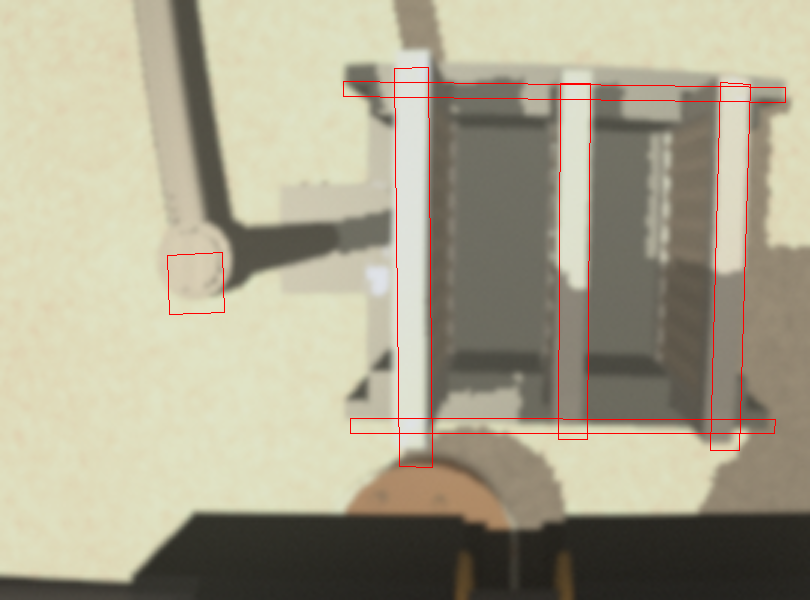

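Run:
```python
from h import *
i=info('wrist')
u=lambda p,z: unproj(i,[(150+p[0]/3-.5,50+p[1]/3-.5)],z)[0]
for n,a,b,z in (('tall',(414,50),(411,447),.152),('low',(577,70),(568,422),.117),('mid',(733,78),(717,440),.132)):
    A,B=u(a,z),u(b,z); d=A-B; print(n,np.round((A+B)/2,4),'len',round(np.linalg.norm(d),4),'yaw x',round(np.degrees(np.arctan2(d[1],d[0])),2))
print('post',u((195,259),.186))
s=sense(); R=np.array(s['ee_rot']); print('tool y ang',np.degrees(np.arctan2(-R[1,1],-R[0,1])))
```

```text
tall [0.4884 0.2933 0.152 ] len 0.1191 yaw x -12.07
low [0.4784 0.2446 0.117 ] len 0.1184 yaw x -12.05
mid [0.4665 0.1973 0.132 ] len 0.118 yaw x -12.06
post [0.49947947 0.34675514 0.186     ]
tool y ang -10.999538744565347
```

Call:
{"name": "carry_out", "arguments": {"delta_pos": [[-0.15,-0.29,0],[-0.314,-0.582,0.1],[-0.314,-0.582,0.45],[-0.314,-0.582,0.8],[-0.314,-0.582,0.8]], "spin": [0.01,0.023,0.023,0.023,0.023], "gripper": [46,46,46,46,46]}}

```text
time_s: 6.92
tcp_pos: [0.4898, 0.2936, 0.1965]
ee_rot: [[-0.21, -0.978, -0.005], [-0.978, 0.21, -0.005], [0.006, 0.004, -1.0]]
wrist_force: [-0.0, -0.3, -0.1]
gripper_width: 0.439
```

Run:
```python
from h import *
s=sense(); print(s['time_s'],s['tcp_pos'],np.round(s['ee_rot'],4).tolist(),s['wrist_force'],s['gripper_width'])
im=capture('wrist'); cv2.imwrite('pics/w4.png',np.clip(im[:,:,::-1]*1.3,0,255).astype(np.uint8))
```

```text
6.925 [0.48975406 0.29359244 0.19647149] [[-0.2101, -0.9777, -0.0051], [-0.9777, 0.2101, -0.0049], [0.0059, 0.0039, -1.0]] [-0.00610115 -0.27719546 -0.10705143] 0.4385468813411041
```

View pics/w4.png

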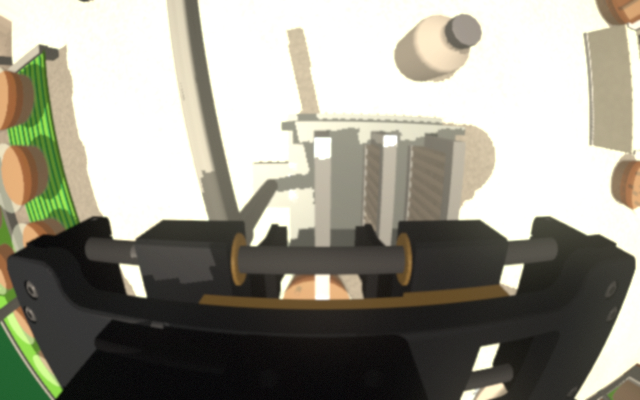

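Call:
{"name": "carry_out", "arguments": {"delta_pos": [[0,0,0.25],[0,0,0.45],[0,0,0.59],[0,0,0.59],[0,0,0.59],[0,0,0.59],[0,0,0.59],[0,0,0.59],[0,0,0.59]], "spin": [0,0,0,0,0,0,0,0,0], "gripper": [46,46,46,46,0,0,0,0,0]}}

```text
time_s: 8.1
tcp_pos: [0.4903, 0.2949, 0.1408]
ee_rot: [[-0.209, -0.978, 0.0], [-0.978, 0.209, -0.0], [0.0, -0.0, -1.0]]
wrist_force: [-0.1, -1.0, 1.3]
gripper_width: 0.115
```

Call:
{"name": "carry_out", "arguments": {"delta_pos": [[0,0,-0.1],[0,0,-0.25],[0,0,-0.45],[0,0,-0.65],[0,0,-0.85],[0,0,-1],[0,0,-1]], "spin": [0,0,0,0,0,0,0], "gripper": [0,0,0,0,0,0,0]}}

```text
time_s: 8.98
tcp_pos: [0.4908, 0.2956, 0.2422]
ee_rot: [[-0.209, -0.978, 0.002], [-0.978, 0.209, 0.002], [-0.003, -0.002, -1.0]]
wrist_force: [0.0, -0.1, -1.6]
gripper_width: 0.111
```

Call:
{"name": "carry_out", "arguments": {"delta_pos": [[0,0,-0.25],[0,0,-0.5],[0,0,-0.8],[0,0,-1],[0,0,-1]], "spin": [0,0,0,0,0], "gripper": [0,0,0,0,0]}}

```text
time_s: 9.6
tcp_pos: [0.4905, 0.2954, 0.3412]
ee_rot: [[-0.209, -0.978, 0.001], [-0.978, 0.209, 0.002], [-0.002, -0.001, -1.0]]
wrist_force: [0.2, 0.5, -1.8]
gripper_width: 0.111
```

Run:
```python
from h import *
s=sense(); print(s['time_s'],s['tcp_pos'],np.round(s['ee_rot'],4).tolist(),s['wrist_force'],s['gripper_width'])
im=capture('wrist'); cv2.imwrite('pics/w5.png',np.clip(im[:,:,::-1]*1.3,0,255).astype(np.uint8))
im=capture('side'); cv2.imwrite('pics/s5.png',np.clip(im[:,:,::-1]*1.3,0,255).astype(np.uint8))
```

```text
9.6 [0.4904909  0.29542818 0.34122848] [[-0.2088, -0.9779, 0.0014], [-0.9779, 0.2088, 0.0017], [-0.0019, -0.001, -1.0]] [ 0.1872639   0.54148723 -1.78680483] 0.11088194782391769
```

View pics/w5.png

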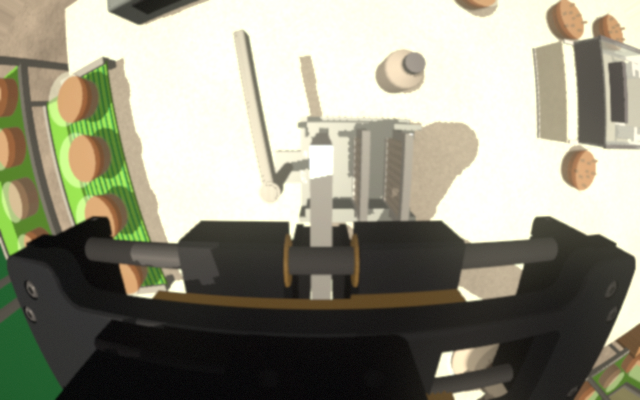

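View pics/s5.png

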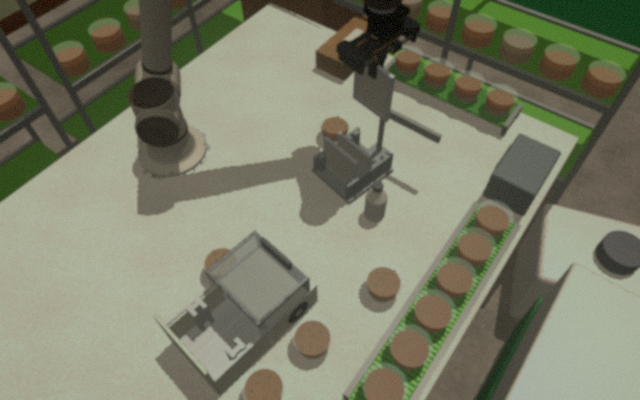

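Call:
{"name": "carry_out", "arguments": {"delta_pos": [[0.25,-0.03,0],[0.6,-0.08,0],[0.95,-0.134,0]], "spin": [0,0,0], "gripper": [0,0,0]}}

```text
time_s: 10.07
tcp_pos: [0.4826, 0.1973, 0.3393]
ee_rot: [[-0.209, -0.978, -0.002], [-0.978, 0.209, -0.002], [0.002, 0.002, -1.0]]
wrist_force: [-0.4, -0.0, -1.3]
gripper_width: 0.108
```

Call:
{"name": "carry_out", "arguments": {"delta_pos": [[0.32,-0.04,0],[0.64,-0.09,0],[0.95,-0.134,0]], "spin": [0,0,0], "gripper": [0,0,0]}}

```text
time_s: 10.45
tcp_pos: [0.4757, 0.1015, 0.3395]
ee_rot: [[-0.209, -0.978, -0.002], [-0.978, 0.209, -0.001], [0.001, 0.002, -1.0]]
wrist_force: [0.2, -0.9, -1.4]
gripper_width: 0.111
```

Call:
{"name": "carry_out", "arguments": {"delta_pos": [[0.32,-0.04,0],[0.64,-0.09,0],[0.95,-0.134,0]], "spin": [0,0,0], "gripper": [0,0,0]}}

```text
time_s: 10.82
tcp_pos: [0.4687, 0.006, 0.3395]
ee_rot: [[-0.209, -0.978, -0.002], [-0.978, 0.209, -0.001], [0.001, 0.002, -1.0]]
wrist_force: [-0.2, 0.2, -1.6]
gripper_width: 0.112
```

Call:
{"name": "carry_out", "arguments": {"delta_pos": [[0.32,-0.04,0],[0.64,-0.09,0],[0.95,-0.134,0]], "spin": [0,0,0], "gripper": [0,0,0]}}

```text
time_s: 11.2
tcp_pos: [0.4618, -0.0895, 0.3395]
ee_rot: [[-0.21, -0.978, -0.002], [-0.978, 0.21, -0.0], [0.001, 0.002, -1.0]]
wrist_force: [0.3, -0.3, -0.5]
gripper_width: 0.113
```

Call:
{"name": "carry_out", "arguments": {"delta_pos": [[0.32,-0.04,0],[0.64,-0.09,0],[0.95,-0.134,0]], "spin": [0,0,0], "gripper": [0,0,0]}}

```text
time_s: 11.58
tcp_pos: [0.455, -0.1849, 0.3395]
ee_rot: [[-0.21, -0.978, -0.002], [-0.978, 0.21, 0.0], [0.0, 0.002, -1.0]]
wrist_force: [-0.3, 0.7, -2.2]
gripper_width: 0.112
```

Call:
{"name": "carry_out", "arguments": {"delta_pos": [[0.32,-0.04,0],[0.64,-0.09,0],[0.95,-0.134,0],[0.95,-0.134,0],[0.95,-0.134,0]], "spin": [-0.03,-0.06,-0.105,-0.105,-0.105], "gripper": [0,0,0,0,0]}}

```text
time_s: 12.2
tcp_pos: [0.4489, -0.279, 0.3398]
ee_rot: [[-0.129, -0.992, -0.002], [-0.992, 0.129, 0.001], [-0.001, 0.002, -1.0]]
wrist_force: [0.2, -0.0, -1.3]
gripper_width: 0.112
```

Run:
```python
from h import *
s=sense(); print(s['time_s'],s['tcp_pos'],np.round(s['ee_rot'],4).tolist(),s['wrist_force'],s['gripper_width'])
im=capture('wrist'); cv2.imwrite('pics/w6raw.png',im[:,:,::-1]); cv2.imwrite('pics/w6.png',np.clip(im[:,:,::-1]*1.2,0,255).astype(np.uint8))
```

```text
12.2 [ 0.44890169 -0.27904982  0.33976348] [[-0.1285, -0.9917, -0.0016], [-0.9917, 0.1285, 0.0008], [-0.0006, 0.0017, -1.0]] [ 0.23188869 -0.04154276 -1.27382524] 0.1119566988953946
```

View pics/w6.png

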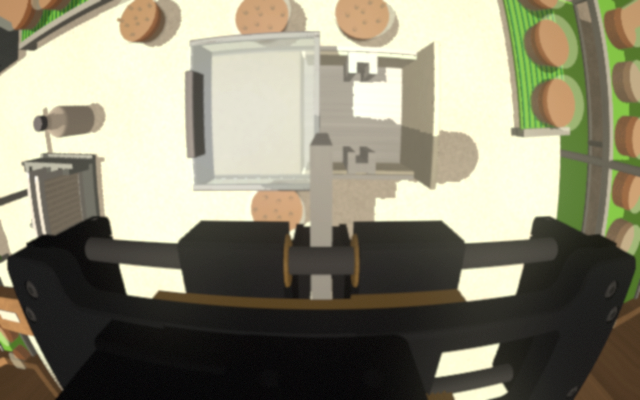

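Run:
```python
from h import *
im=cv2.imread('pics/w6raw.png')[:,:,::-1]
show('wrist',im,'w6u',[((.53,-.268,-7.3),unitm(.127))],(290,30,450,190),5,.85)
show('wrist',im,'w6v',[],(310,30,450,190),5,.85)
```

```text
(no output)
```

View pics/w6u.png

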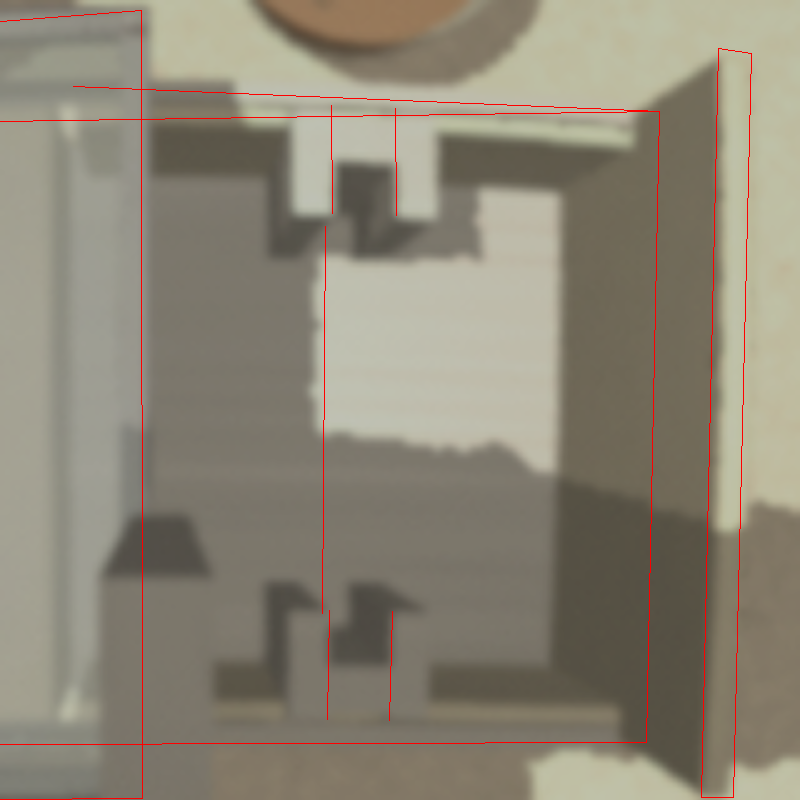

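View pics/w6v.png

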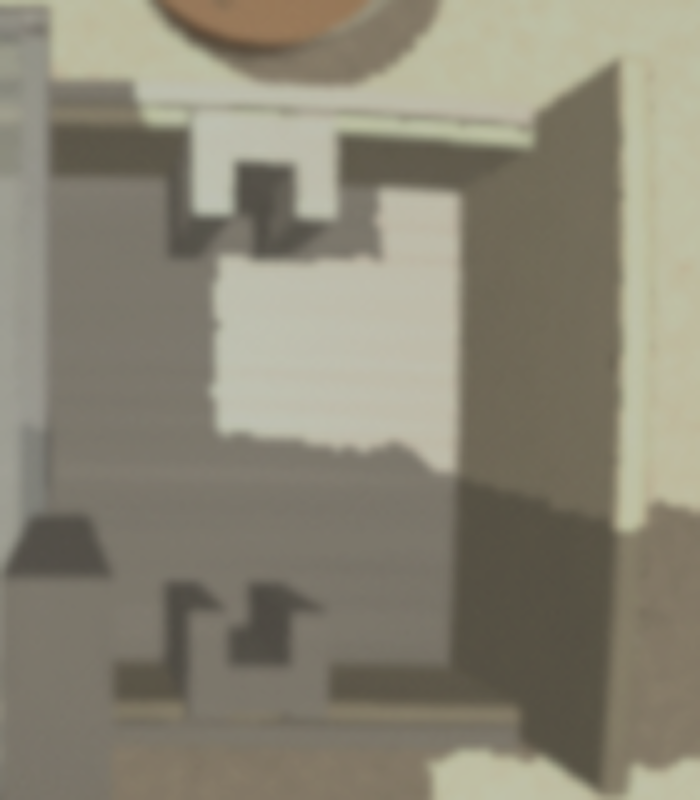

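Run:
```python
from h import *
i=info('wrist'); s=sense(); R=np.array(s['ee_rot']); t=np.array(s['tcp_pos'])
u=lambda p,z: unproj(i,[(290+p[0]/5-.5,30+p[1]/5-.5)],z)[0]
pts=[(336,215),(396,217),(336,163),(394,163),(330,612),(391,612),(329,663),(390,664)]
M=np.array([(.05,-.0645),(.05,-.0805),(.064,-.0645),(.064,-.0805),(-.05,-.0645),(-.05,-.0805),(-.064,-.0645),(-.064,-.0805)])
W=np.array([u(p,.098) for p in pts])[:,:2]
f=lambda q:(w(q,np.c_[M,np.zeros(8)])[:,:2]-W).ravel()
q=least_squares(f,(.53,-.268,-7.3),x_scale=(.01,.01,1)).x; print('unit',np.round(q,4)); print(np.round(f(q).reshape(-1,2)*1e3,1).tolist())
print('bay',w(q,[(0,-.0725,.008)]))
for p,z in (((157.5,577),.0112),((160.5,515),.0112-.14)):
    P=u(p,t[2]+z); print('cass end in tool mm',np.round(R.T@(P-t)*1e3,1))
print('hood edge y at .158', u((142,300),.158))
im=cv2.imread('pics/w6raw.png')[:,:,::-1]; show('wrist',im,'w6x',[(q,unitm(.127))],(180,20,450,200),3,.85)
```

```text
unit [ 0.53   -0.2681 -7.4823]
[[0.2, 0.6], [0.0, -0.4], [0.8, 0.5], [0.0, -0.8], [0.3, 0.2], [0.0, -0.3], [-0.7, 0.3], [-0.7, -0.1]]
bay [[ 0.52058919 -0.33999751  0.008     ]]
cass end in tool mm [  0.2 -57.1 -11.3]
cass end in tool mm [  0.9 -57.  128.7]
hood edge y at .158 [ 0.54896398 -0.28866689  0.158     ]
```

View pics/w6x.png

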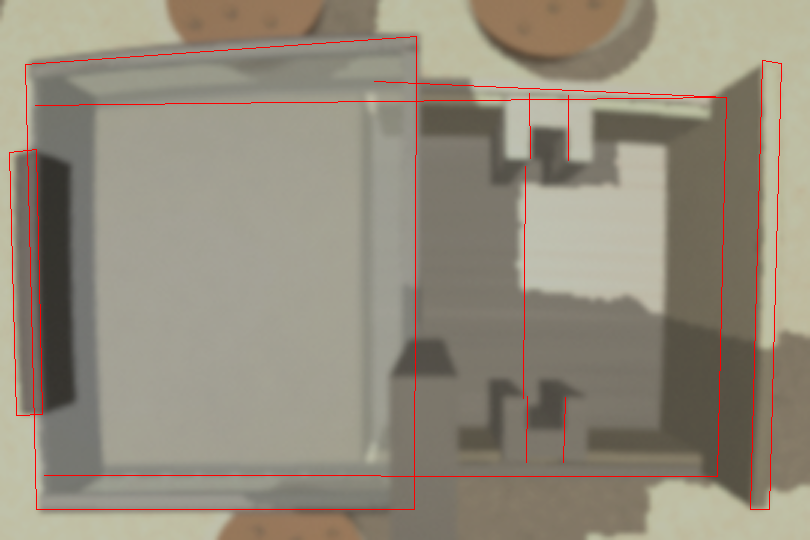

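Call:
{"name": "carry_out", "arguments": {"delta_pos": [[0.13,-0.2,0],[0.3,-0.5,0],[0.45,-0.75,0],[0.508,-0.815,0],[0.508,-0.815,0.2],[0.508,-0.815,0.5],[0.508,-0.815,0.75],[0.508,-0.815,0.9],[0.508,-0.815,0.9],[0.508,-0.815,0.9]], "spin": [0.002,0.002,0.002,0.002,0.002,0.002,0.002,0.002,0.002,0.002], "gripper": [0,0,0,0,0,0,0,0,0,0]}}

```text
time_s: 13.5
tcp_pos: [0.5247, -0.3401, 0.252]
ee_rot: [[-0.129, -0.992, 0.002], [-0.992, 0.129, -0.001], [0.001, -0.002, -1.0]]
wrist_force: [1.0, -0.2, -0.9]
gripper_width: 0.113
```

Run:
```python
from h import *
s=sense(); print(s['time_s'],s['tcp_pos'],np.round(s['ee_rot'],4).tolist(),s['wrist_force'],s['gripper_width'])
q=(.53,-.2681,-7.48)
for n,c,k in (('wrist',(180,60,460,260),2.8),('side',(150,200,330,380),4)):
    im=capture(n); show(n,im,n+'7',[(q,unitm(.127))],c,k,.9 if n=='wrist' else 1.5)
```

```text
13.5 [ 0.52471253 -0.34009107  0.25198654] [[-0.1287, -0.9917, 0.002], [-0.9917, 0.1287, -0.0013], [0.001, -0.0022, -1.0]] [ 0.95979039 -0.19186676 -0.94584851] 0.1126514556265929
```

View pics/wrist7.png

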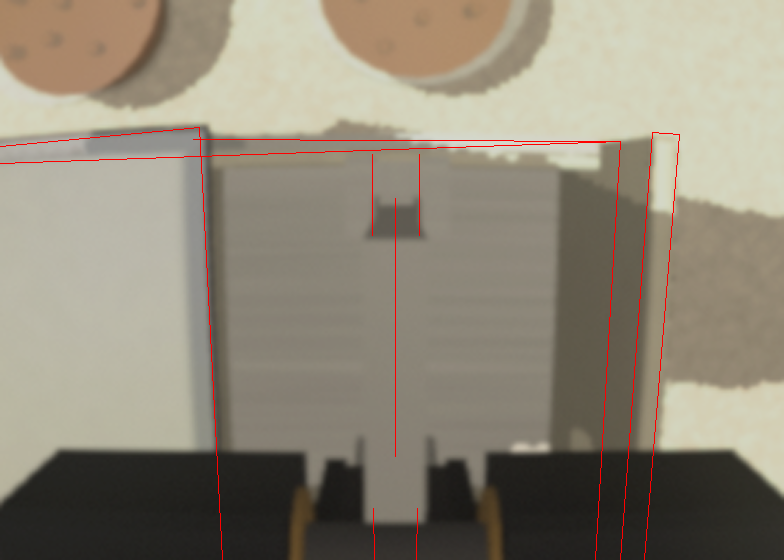

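View pics/side7.png

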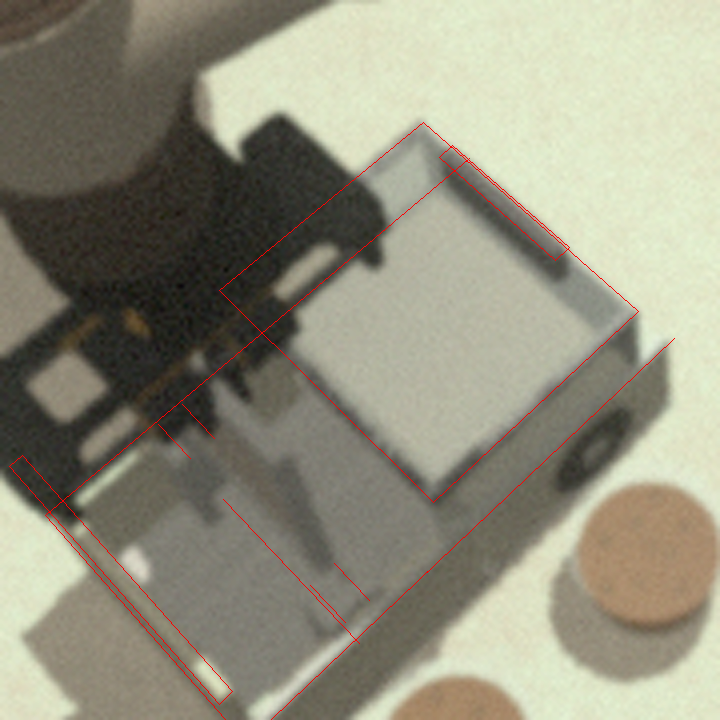

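Run:
```python
from h import *
s=sense(); R=np.array(s['ee_rot']); t=np.array(s['tcp_pos']); print(s['time_s'],t)
ims=np.mean([capture('wrist').astype(float) for _ in range(4)],0); s=sense(); print(s['time_s'],s['tcp_pos'])
c=ims[100:160,280:360].mean(2); c=cv2.resize(c,None,fx=10,fy=10,interpolation=cv2.INTER_CUBIC)
lo,hi=np.percentile(c,2),np.percentile(c,80); cv2.imwrite('pics/w8.png',np.clip((c-lo)/(hi-lo)*255,0,255).astype(np.uint8))
i=info('wrist'); print((proj(i,w((.53,-.2681,-7.48),[(.05,-.0645,.098),(.05,-.0805,.098),(.064,-.0645,.098),(.064,-.0805,.098),(.078,-.0725,.098)]))-[280,100]+.5)*10)
```

```text
13.6 [ 0.52472241 -0.34012797  0.25198995]
13.8 [ 0.52432112 -0.34001241  0.25111299]
[[332.4603893  433.61283374]
 [499.43975232 433.87111389]
 [332.25263406 288.24606592]
 [500.13042959 288.51999996]
 [416.43698708 142.49280333]]
```

View pics/w8.png

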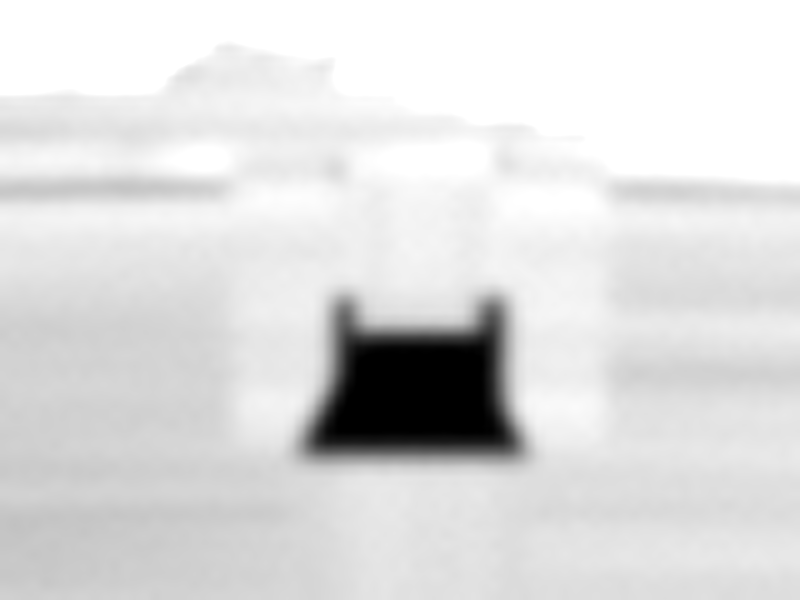

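Run:
```python
from h import *
i=info('wrist'); s=sense(); t=np.array(s['tcp_pos']); R=np.array(s['ee_rot']); print(t)
u=lambda p,z: unproj(i,[(280+p[0]/10-.5,100+p[1]/10-.5)],z)[0]
q=(.53,-.2681,-7.48); a=np.radians(q[2]); U=np.array([[np.cos(a),-np.sin(a)],[np.sin(a),np.cos(a)]])
for n,p,z in (('bottom',(418,330),t[2]-.1288),('top',(415,455),t[2]+.0112),('root',(418,292),.098)):
    P=u(p,z); print(n,np.round((P[:2]-q[:2])@U*1e3,1),'tool',np.round(R.T@(P-t)*1e3,1))
```

```text
[ 0.52432112 -0.34001241  0.25111299]
bottom [ 60.9 -72.6] tool [  0.6 -57.  128.9]
top [ 60.7 -72.1] tool [  0.2 -57.  -11.1]
root [ 63.6 -72.7] tool [  0.7 -59.8 153.2]
```

Call:
{"name": "carry_out", "arguments": {"delta_pos": [[0,0,0],[0,0,0.15],[0,0,0.3],[0,0,0.45],[0,0,0.6],[0,0,0.75],[0,0,0.9],[0,0,0.95],[0,0,0.95]], "spin": [0,0,0,0,0,0,0,0,0], "gripper": [0,0,0,0,0,0,0,0,0]}}

```text
time_s: 14.92
tcp_pos: [0.5242, -0.34, 0.1552]
ee_rot: [[-0.129, -0.992, -0.001], [-0.992, 0.129, 0.0], [0.0, 0.001, -1.0]]
wrist_force: [-0.5, -0.1, -1.1]
gripper_width: 0.11
```

Call:
{"name": "carry_out", "arguments": {"delta_pos": [[0,0,0.06],[0,0,0.11],[0,0,0.14],[0,0,0.16],[0,0,0.175],[0,0,0.185],[0,0,0.185]], "spin": [0,0,0,0,0,0,0], "gripper": [0,0,0,0,0,0,0]}}

```text
time_s: 15.8
tcp_pos: [0.5242, -0.3399, 0.1371]
ee_rot: [[-0.129, -0.992, -0.0], [-0.992, 0.129, -0.0], [0.0, 0.0, -1.0]]
wrist_force: [-0.4, -0.9, -1.6]
gripper_width: 0.114
```

Call:
{"name": "carry_out", "arguments": {"delta_pos": [[0,0,0.006],[0,0,0.012],[0,0,0.018],[0,0,0.018]], "spin": [0,0,0,0], "gripper": [0,0,0,0]}}

```text
time_s: 16.3
tcp_pos: [0.5243, -0.3402, 0.1369]
ee_rot: [[-0.129, -0.992, 0.001], [-0.992, 0.129, -0.001], [0.001, -0.001, -1.0]]
wrist_force: [-2.1, 1.0, 5.4]
gripper_width: 0.113
```

Run:
```python
from h import *
F=[]
for k in range(3):
    s=sense(); F.append(s['wrist_force']); im=capture('wrist')
print(s['tcp_pos'],np.round(F,2))
cv2.imwrite('pics/w9.png',np.clip(cv2.resize(im[60:260,180:460,::-1],None,fx=2.8,fy=2.8)*.9,0,255).astype(np.uint8))
```

```text
[ 0.52428768 -0.34018579  0.13685249] [[-2.13  1.    5.35]
 [-3.12  1.18  6.59]
 [-1.62  1.8   5.53]]
```

View pics/w9.png

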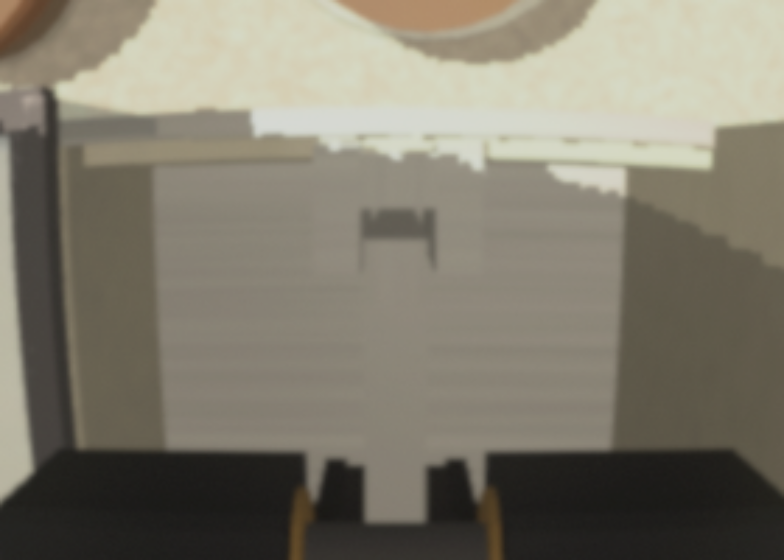

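Call:
{"name": "carry_out", "arguments": {"delta_pos": [[0,0,0],[0,0,0],[0,0,0],[0,0,0],[0,0,-0.1],[0,0,-0.25],[0,0,-0.5],[0,0,-0.75],[0,0,-1],[0,0,-1]], "spin": [0,0,0,0,0,0,0,0,0,0], "gripper": [40,40,40,40,40,40,40,40,40,40]}}

```text
time_s: 17.7
tcp_pos: [0.5255, -0.3406, 0.2392]
ee_rot: [[-0.129, -0.992, 0.007], [-0.992, 0.129, -0.003], [0.002, -0.007, -1.0]]
wrist_force: [0.2, 0.2, 0.1]
gripper_width: 0.394
```

Run:
```python
from h import *
s=sense(); print(s['time_s'],s['tcp_pos'],s['wrist_force'],s['gripper_width'])
im=capture('wrist'); cv2.imwrite('pics/w10.png',np.clip(cv2.resize(im[60:260,180:460,::-1],None,fx=2.8,fy=2.8)*.9,0,255).astype(np.uint8))
```

```text
17.7 [ 0.52548989 -0.34058831  0.23915759] [0.19595484 0.15231625 0.05734935] 0.3944236783116695
```

View pics/w10.png

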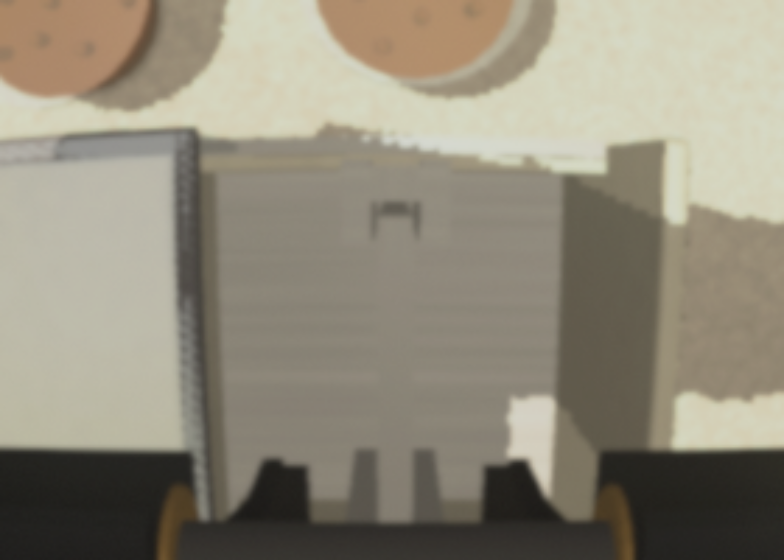

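Call:
{"name": "carry_out", "arguments": {"delta_pos": [[-0.2,0,-0.1],[-0.6,0.01,-0.1],[-1,0.02,-0.1]], "spin": [0,0,0], "gripper": [0,0,0]}}

```text
time_s: 18.12
tcp_pos: [0.5349, -0.2387, 0.245]
ee_rot: [[-0.129, -0.992, -0.001], [-0.992, 0.129, 0.0], [-0.0, 0.001, -1.0]]
wrist_force: [0.5, -0.3, 0.4]
gripper_width: 0.144
```

Call:
{"name": "carry_out", "arguments": {"delta_pos": [[-0.35,0,0],[-0.7,0,0],[-1,0,0]], "spin": [0,0,0], "gripper": [0,0,0]}}

```text
time_s: 18.5
tcp_pos: [0.5477, -0.1391, 0.2451]
ee_rot: [[-0.128, -0.992, -0.001], [-0.992, 0.128, 0.0], [-0.0, 0.001, -1.0]]
wrist_force: [-0.5, -0.9, -0.5]
gripper_width: 0.003
```

Call:
{"name": "carry_out", "arguments": {"delta_pos": [[-0.2,0,0],[-0.34,0,0],[-0.34,0,0],[-0.34,0,0]], "spin": [0,0,0,0], "gripper": [0,0,0,0]}}

```text
time_s: 19.0
tcp_pos: [0.5523, -0.1081, 0.2452]
ee_rot: [[-0.13, -0.992, -0.0], [-0.992, 0.13, -0.0], [0.0, 0.0, -1.0]]
wrist_force: [-0.5, 0.0, -1.0]
gripper_width: 0.007
```

Run:
```python
from h import *
s=sense(); t=s['tcp_pos']; print(s['time_s'],t,np.round(s['ee_rot'],3).tolist(),s['gripper_width'])
q=(.53,-.2681,-7.48); a=np.radians(q[2]); U=np.array([[np.cos(a),-np.sin(a)],[np.sin(a),np.cos(a)]]); print('tcp in unit',(np.array(t[:2])-q[:2])@U)
im=capture('wrist'); show('wrist',im,'w11',[(q,unitm(.127))],(200,60,480,260),2.8,.9)
print([(d['centre'],d['p']) for d in spot_point('wrist','hood_grip')])
```

```text
19.0 [ 0.55231532 -0.10813168  0.24518097] [[-0.13, -0.992, -0.0], [-0.992, 0.13, -0.0], [0.0, 0.0, -1.0]] 0.007143551636679391
tcp in unit [0.00130073 0.16151205]
[([0.5411, -0.1593, 0.1893], 0.68)]
```

View pics/w11.png

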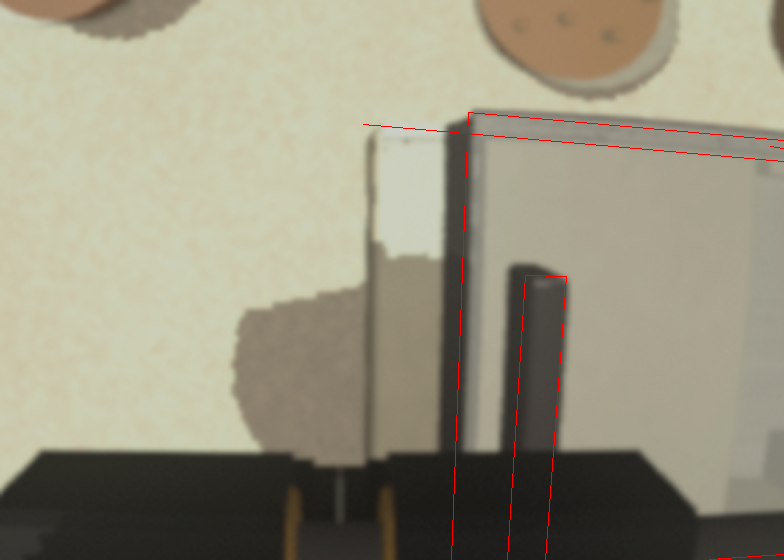

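Call:
{"name": "carry_out", "arguments": {"delta_pos": [[0,0,0.3],[0,0,0.6],[0,0,0.6],[0.12,0,0.6],[0.22,0,0.6],[0.32,0,0.6],[0.43,0,0.6],[0.54,0,0.6],[0.66,0,0.6],[0.78,0,0.6],[0.9,0,0.6]], "spin": [0,0,0,0,0,0,0,0,0,0,0], "gripper": [0,0,0,0,0,0,0,0,0,0,0]}}

```text
time_s: 20.48
tcp_pos: [0.5409, -0.1977, 0.1854]
ee_rot: [[-0.129, -0.992, 0.0], [-0.992, 0.129, -0.0], [0.0, -0.0, -1.0]]
wrist_force: [-0.1, 1.9, 2.3]
gripper_width: 0.009
```

Call:
{"name": "carry_out", "arguments": {"delta_pos": [[0.11,0,0],[0.22,0,0],[0.32,0,0],[0.41,0,0],[0.48,0,0],[0.53,0,0],[0.56,0,0],[0.56,0,0]], "spin": [0,0,0,0,0,0,0,0], "gripper": [0,0,0,0,0,0,0,0]}}

```text
time_s: 21.48
tcp_pos: [0.533, -0.2526, 0.1848]
ee_rot: [[-0.129, -0.992, -0.002], [-0.992, 0.129, 0.0], [0.0, 0.002, -1.0]]
wrist_force: [0.9, -0.3, -1.0]
gripper_width: 0.004
```

Run:
```python
from h import *
s=sense(); t=s['tcp_pos']; print(s['time_s'],t,s['wrist_force'])
q=(.53,-.2681,-7.48); a=np.radians(q[2]); U=np.array([[np.cos(a),-np.sin(a)],[np.sin(a),np.cos(a)]]); print('tcp in unit',(np.array(t[:2])-q[:2])@U)
im=capture('side'); show('side',im,'s12',[(q,unitm(0))],(140,200,340,380),4,1.5)
im=capture('wrist'); show('wrist',im,'w12',[],(200,60,480,260),2.8,.9)
```

```text
21.475 [ 0.53298806 -0.25255938  0.1847818 ] [ 0.92973184 -0.34168104 -0.96725672]
tcp in unit [0.00093955 0.01579736]
```

View pics/s12.png

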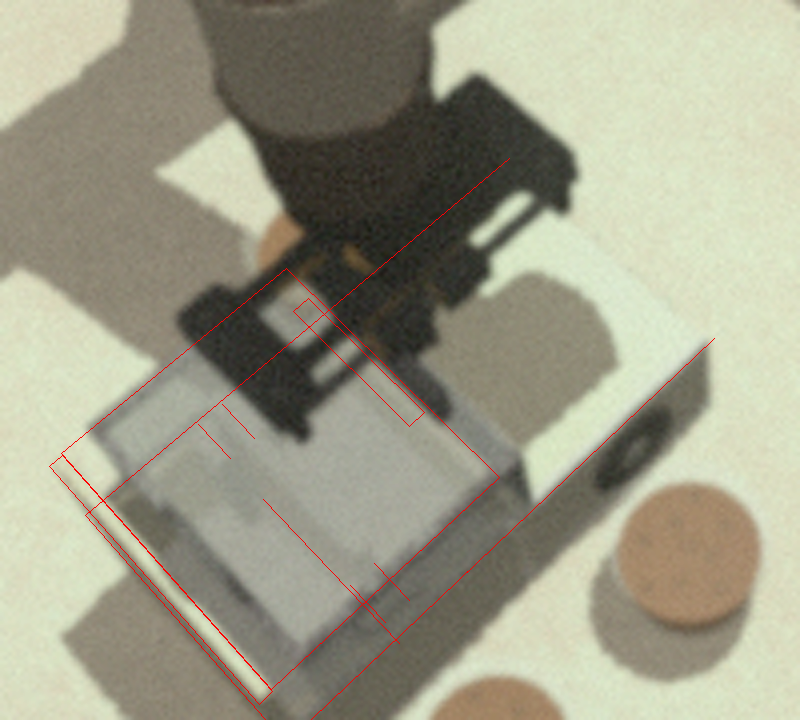

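View pics/w12.png

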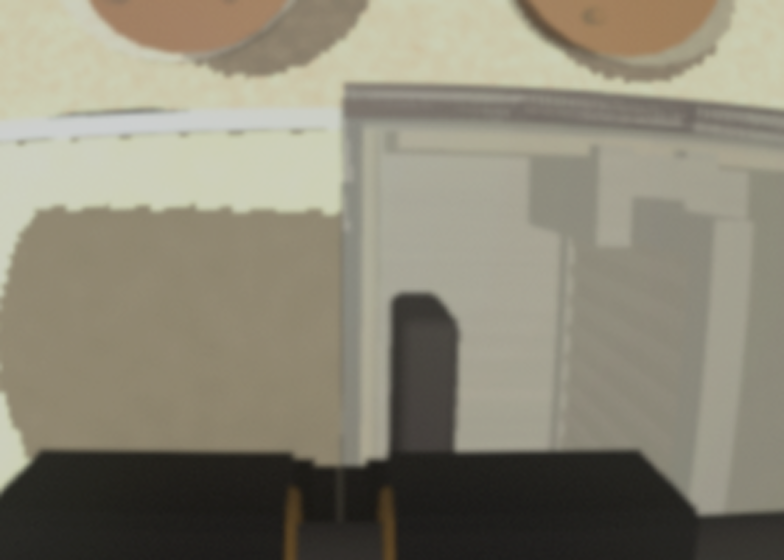

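Call:
{"name": "carry_out", "arguments": {"delta_pos": [[0.04,0,0],[0.08,0,0],[0.11,0,0],[0.11,0,0]], "spin": [0,0,0,0], "gripper": [0,0,0,0]}}

```text
time_s: 22.08
tcp_pos: [0.5322, -0.2638, 0.1853]
ee_rot: [[-0.129, -0.992, 0.0], [-0.992, 0.129, -0.0], [0.0, -0.0, -1.0]]
wrist_force: [0.8, 0.7, -0.6]
gripper_width: 0.007
```

Run:
```python
from h import *
s=sense(); t=s['tcp_pos']; print(s['time_s'],t,s['wrist_force'])
q=(.53,-.2681,-7.48); a=np.radians(q[2]); U=np.array([[np.cos(a),-np.sin(a)],[np.sin(a),np.cos(a)]]); print('tcp in unit',(np.array(t[:2])-q[:2])@U)
im=capture('side'); show('side',im,'s13',[],(140,220,300,380),4,1.5)
im=capture('wrist'); show('wrist',im,'w13',[(q,unitm(0))],(200,60,480,260),2.8,.9)
```

```text
22.075 [ 0.53217461 -0.2637881   0.18527183] [ 0.79116413  0.71492424 -0.58543393]
tcp in unit [0.00159478 0.0045583 ]
```

View pics/s13.png

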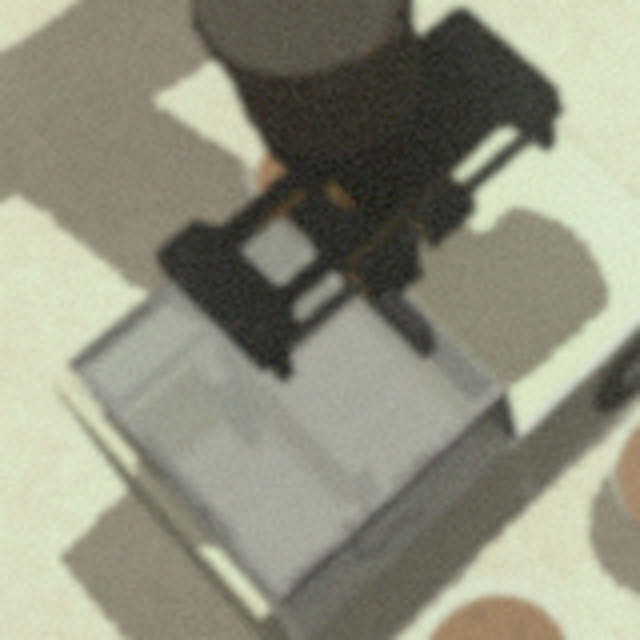

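View pics/w13.png

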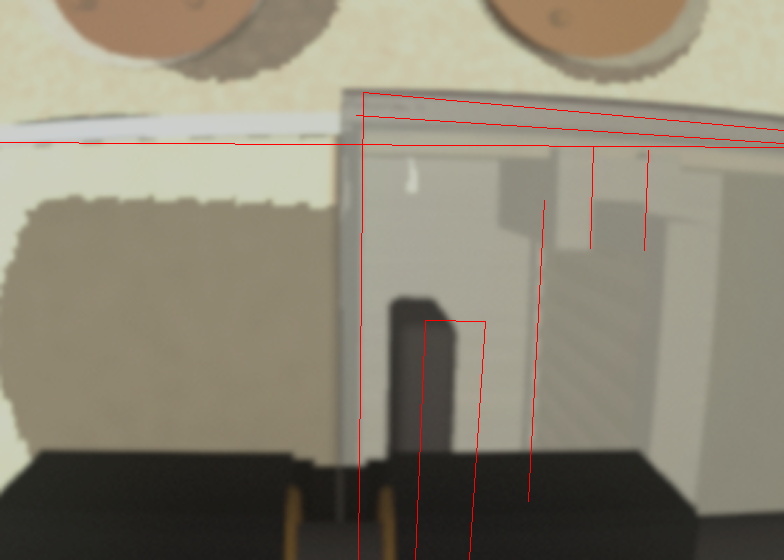

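Call:
{"name": "carry_out", "arguments": {"delta_pos": [[0.015,0,0],[0.03,0,0],[0.04,0,0],[0.05,0,0],[0.05,0,0]], "spin": [0,0,0,0,0], "gripper": [0,0,0,0,0]}}

```text
time_s: 22.8
tcp_pos: [0.5317, -0.2684, 0.1855]
ee_rot: [[-0.129, -0.992, 0.001], [-0.992, 0.129, -0.0], [0.0, -0.001, -1.0]]
wrist_force: [1.5, 1.2, 1.4]
gripper_width: 0.003
```

Call:
{"name": "carry_out", "arguments": {"delta_pos": [[0.01,0,0],[0.02,0,0],[0.02,0,0]], "spin": [0,0,0], "gripper": [0,0,0]}}

```text
time_s: 23.18
tcp_pos: [0.5317, -0.2687, 0.1855]
ee_rot: [[-0.129, -0.992, 0.001], [-0.992, 0.129, 0.002], [-0.002, -0.001, -1.0]]
wrist_force: [1.6, 7.0, 2.6]
gripper_width: 0.004
```

Call:
{"name": "carry_out", "arguments": {"delta_pos": [[0.01,0,0],[0.02,0,0],[0.02,0,0]], "spin": [0,0,0], "gripper": [0,0,0]}}

```text
time_s: 23.55
tcp_pos: [0.5317, -0.2689, 0.1855]
ee_rot: [[-0.129, -0.992, 0.001], [-0.992, 0.129, 0.005], [-0.005, -0.001, -1.0]]
wrist_force: [1.9, 15.5, 5.2]
gripper_width: 0.005
```

Call:
{"name": "carry_out", "arguments": {"delta_pos": [[-0.1,0,0],[-0.3,0,0],[-0.4,0,-0.4],[-0.5,0,-1],[-0.7,0,-1],[-1,0,-1]], "spin": [0,0,0,0,0,0], "gripper": [0,0,0,0,0,0]}}

```text
time_s: 24.3
tcp_pos: [0.5435, -0.1722, 0.2853]
ee_rot: [[-0.131, -0.991, 0.0], [-0.991, 0.131, 0.0], [-0.0, -0.0, -1.0]]
wrist_force: [-0.6, 1.1, -0.6]
gripper_width: 0.005
```

Call:
{"name": "carry_out", "arguments": {"delta_pos": [[-0.4,0.2,0],[-0.7,0.5,0],[-1,0.8,0]], "spin": [0,0,0], "gripper": [0,0,0]}}

```text
time_s: 24.68
tcp_pos: [0.476, -0.0622, 0.2841]
ee_rot: [[-0.129, -0.992, -0.002], [-0.992, 0.129, -0.001], [0.001, 0.002, -1.0]]
wrist_force: [0.8, 0.2, -0.2]
gripper_width: 0.008
```

Call:
{"name": "carry_out", "arguments": {"delta_pos": [[-0.4,0.2,0],[-0.7,0.3,0],[-1,0.3,0],[-1,0.3,0]], "spin": [0,0,0,0], "gripper": [0,0,0,0]}}

```text
time_s: 25.18
tcp_pos: [0.46, 0.041, 0.2845]
ee_rot: [[-0.126, -0.992, -0.001], [-0.992, 0.126, -0.001], [0.001, 0.001, -1.0]]
wrist_force: [-0.3, 0.7, 0.2]
gripper_width: 0.004
```

Run:
```python
from h import *
s=sense(); print(s['time_s'],s['tcp_pos'],s['wrist_force'])
q=(.53,-.2681,-7.48); r=(.4775,.2451,-12.05)
g=[]
for n,c,k in (('top',(340,140,500,260),5),('side',(140,200,320,380),4)):
    im=capture(n); cv2.imwrite(f'pics/{n}14.png',np.clip(im[:,:,::-1]*1.3,0,255).astype(np.uint8)); show(n,im,n+'14u',[(q,unitm(0))],c,k,1.0 if n=='top' else 1.4)
    for o in ('tub1','spray','hood_grip','mid_cassette','low_cassette','cassette','bar_tip'): print(n,o,[(np.round(d['centre'],3).tolist(),round(d['p'],2)) for d in spot_point(n,o)[:5]])
```

```text
25.175 [0.460012   0.04096132 0.28447018] [-0.33503292  0.65458489  0.18449963]
top tub1 [([0.686, -0.222, 0.002], 0.95), ([0.396, -0.201, -0.001], 0.81), ([0.664, -0.364, -0.002], 0.76), ([0.74, -0.018, 0.003], 0.73)]
top spray [([0.603, 0.157, -0.0], 0.74)]
top hood_grip [([0.525, -0.281, 0.192], 0.82), ([0.604, 0.157, 0.0], 0.42)]
top mid_cassette []
top low_cassette []
top cassette [([0.606, 0.158, 0.0], 0.51)]
top bar_tip [([0.666, 0.342, 0.176], 0.66)]
side tub1 [([0.666, -0.366, 0.0], 0.96), ([0.354, 0.326, -0.004], 0.95), ([0.688, -0.221, 0.001], 0.83), ([0.742, -0.014, 0.003], 0.72), ([0.396, -0.202, 0.003], 0.66)]
side spray [([0.603, 0.158, -0.001], 0.88), ([0.472, 0.244, 0.012], 0.17)]
side hood_grip [([0.529, -0.282, 0.191], 0.73)]
side mid_cassette [([0.466, 0.196, 0.009], 0.7), ([0.602, 0.161, -0.003], 0.15)]
side low_cassette [([0.689, -0.222, -0.004], 0.25)]
side cassette [([0.603, 0.158, -0.002], 0.39)]
side bar_tip [([0.665, 0.34, 0.174], 0.92)]
```

View pics/top14u.png

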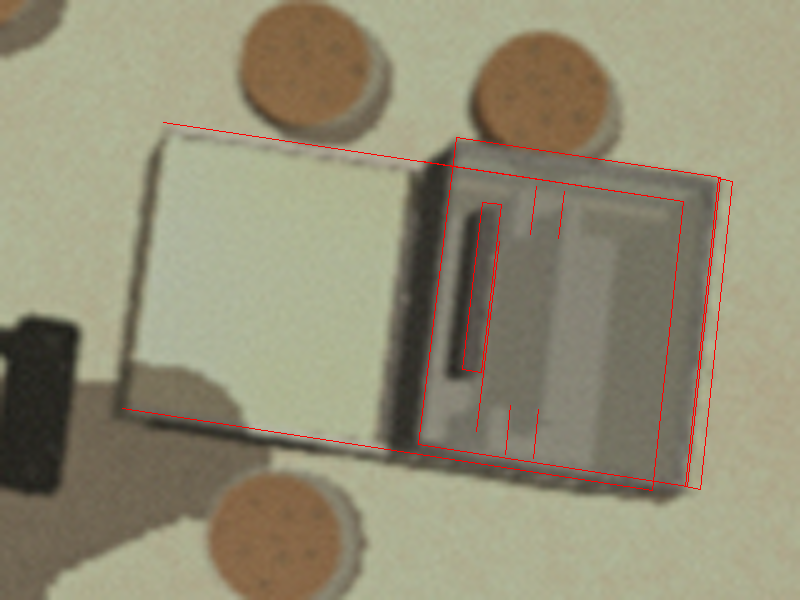

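View pics/side14u.png

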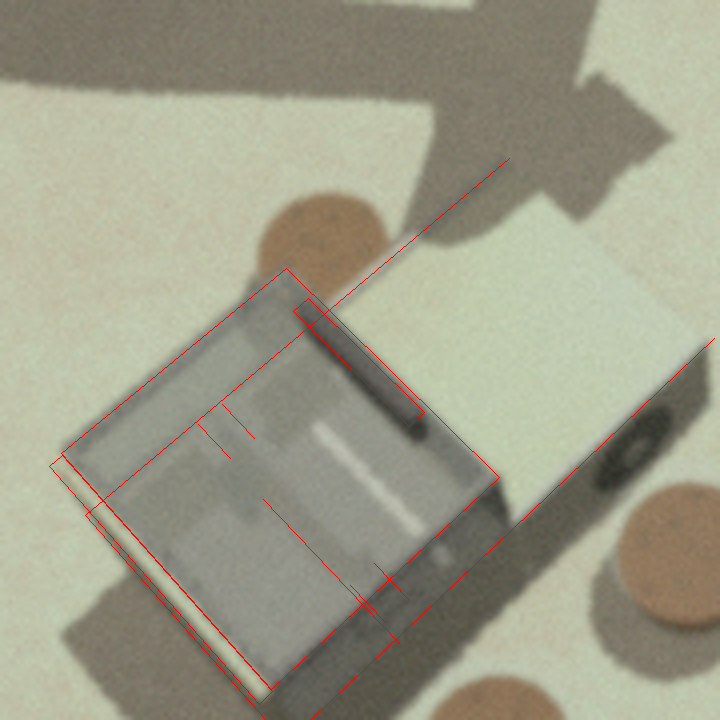

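View pics/side14.png

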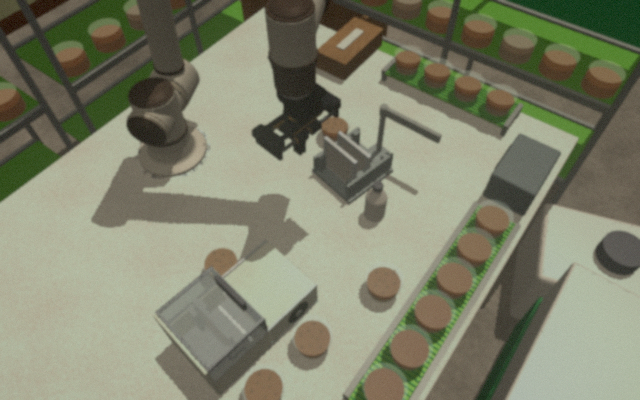

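```bash
python3 -c "
from station import *
print(finish_job())"
```

```text
the job is handed in; nothing more can be done
None
```

The tallest cassette now stands in the air unit's bay with the hood shut over it. I handed the job in at about 26 s of the 72 s allowed.

I swung the retaining bar aside and slid the cassette straight up out of the post-side rack slot. I then lowered it into the bay slot, released it and pushed the hood shut by its grip ridge.

Last checks:
- **Cassette seated:** contact came with the tool at 136.9 mm, against 136.8 mm expected for fully home, at about 5.5 N. It still showed upright in its slot in the wrist picture after release, and its top edge is visible through the shut hood.
- **Hood shut:** it reached its stop, with the force rising to about 15 N and no further travel. In the side picture it matches the shut outline, and the networks put the grip within about 2 mm of where it should be.
- **Other cassettes:** the side picture shows both still standing in the rack. The networks located the middle one where it was, but did not find the low one reliably afterwards, nor either of them in the top view.
- **Bystanders:** all five tubs and the bottle are within about 5 mm of their first readings, which is the networks' noise. The top view missed one tub, probably hidden by the arm; the side view found it unmoved.
- **Bar and arm:** the bar stays swung aside, and the arm is clear of everything.

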